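Unlock the sample chamber and hold its sprung cover just short of balance

ROBOT

A 6-joint arm with a two-finger parallel gripper is mounted at the origin on the work surface. World frame = base frame: x ahead of the robot, y to its left, z up, the work surface at z = 0. Lengths are in mm, angles in rad, forces in N, time in s.
With the tool pointing down it reaches from about 275 to 725 mm from the base axis. Payload 5.6 kg.
Tool frame: the origin (TCP) lies midway between the tips of the shut fingers; the grasp point (between the pads) lies 19 mm behind it (env.hold_point_z is the distance from the TCP to the grasp point, in mm); x points along the fingers, y is the direction in which the jaws open and shut, and the axes are right-handed (so a half turn about x gives the same grasp; the last joint's range is limited). The gripper opens to 85 mm and grips with 20 to 120 N. Pads are 22 mm wide; open, the fingers measure 114 mm over their backs; the gripper's body (76 mm by 85 mm) begins 54 mm behind the grasp point. The pads swing forward as they close: fully open they stand 13 mm farther back than shut.
Start: joints at [1.522, 0.255, 0.108, 0, -1.424, -0.285], TCP at [180.172, 519.645, 231.283] pointing down, gripper open.
Joint ranges: [-2.95, 2.95], [-1.21, 1.97], [-1.09, 1.5], [-2.87, 1.71], [-2.94, -0.07], [-3.05, 3.05]. Speed limits (rad/s): [2.57, 2.57, 3.14, 3.14, 3.14, 3.14].

INTERFACE

Orientations are given as a unit quaternion [x, y, z, w].
In Python, from station import env, eyes, spotter gives the robot as it stands.
- The arm moves only by the tool apply_moves, never from a script. Its arguments are lists of equal length, an entry for each row: "dp": the shift along the tool's x, y, z in m, a list of three; "turn": the turn, a rotation vector about the tool's x, y, z in degrees, a list of three; "fingers": the finger opening in m, from 0 to 0.0854. A call has 1 to 5 rows; each row shifts and turns the commanded pose from where the row before left it, along the tool's axes as they then stand; what a row does not reach is not made up. A row lasts 1/10 s, in which the tool goes at most 50 mm and 8.59 degrees, less where a joint would pass 70% of its speed; a pose out of reach is approached as far as the arm can. A call is refused whole if a number of a shift passes 0.05 or a number of a turn 8.59, either way. A call with a gripper value outside its range is refused whole. The fingers move at their own pace and stop on an object; "force" is the grip in N (left out, the last holds). Time passes only in rows, so rows that do not move let the fingers close. It gives the time, the measured TCP pose, the force and the opening at its end, in the units of the state.
- env.observe(): the state, without advancing time (a new reading comes with each control period).
- eyes.snapshot(name): name is "side" or "top"; returns the picture (480x640x3 uint8, red, green, blue); there is no depth.
- eyes.camera_info(name): a dict with "camera_matrix" (3x3 intrinsics, pixels), "extrinsics" (4x4, takes a point from camera to world coordinates). Camera axes: x right, y up, looking along -z (the intrinsics and any distortion apply to the point x, -y, -z); pixel columns grow to the right and rows downward; lengths in mm; the calibration is good to about 2 mm. A picture is of the moment at which its call begins. camera_info takes no time and is no camera call.
- env.hand_in(): hands the job in, once; it reports no verdict.
Trained networks look in the newest picture that a camera, given by its name, has taken for a name from the list of things; names that differ only in an ending like _2 or _b are one class to them, and where a whole thing is asked for, a point or a joint stands for the part that bears it (a point fixed in the world has none). Each returns a list of dicts, best first, with "p" (0 to 1); they miss things now and then, are a little off and sometimes report something else, mostly with a low value. They report only what shows in the picture. A call takes as long as a camera call. They do not tell look-alikes from the thing itself.
- spotter.spot_in(thing, camera): "extent" ([left, top, right, bottom] in pixels, round what is visible of it).
The state is a dict: "t": time; "qpos": joint angles; "dq": joint speeds; "joint_efforts": joint torques, N m; "position": TCP position; "ee_rot": TCP orientation; "wrist_force": force on the tool from outside, world axes, zero at the start; "moment": the same for the moment, N m; "width": opening from 0.0 (shut) to 1.0 (fully open).
Only numpy, scipy, OpenCV 4.12 (cv2) and the standard library are available. Lean on these libraries where they do the work, as an engineer would, in place of code of your own. Each camera call takes 0.05 s, during which the arm holds its last target. There are 200 camera calls.

TASK

Unlock the sample chamber: slide the flat lock plate straight up out of the slotted holder at the chamber's front and stand it in the empty upright rack on the bench. Then raise the chamber's sprung cover by its bar handle past its balance point (about 45 degrees open, so go to 55 or so) and ease it back to hold it steady just below that point, at 35 to 40 degrees, where it would fall shut by itself; finish while still holding it there, for a colleague to reach in. Never let the cover fly or slam, and leave the other things on the bench where they are.

Things in the scene. Friction and masses are not known exactly. Their poses are not given: they have to be found in the camera images.
- chamber: White benchtop sample chamber, an open-topped box 190 deep (x) by 260 wide (y) by 100 high, fixed to the bench, aluminium cover on top, grey control pod 35 wide, 75 high on its -y side. Origin: centre of its underside, on the bench; -x is the front, facing the robot, z up. The shut cover's handle bar runs along y at x = -145, z = 122.
- slot (a point): Middle of the slot floor of the dark steel holder on the chamber's front, in which the lock plate stands: x = -131, y = 0, z = 30 in the chamber's frame. Its two channels reach up to z = 90 and are 3 mm wider than the plate each way.
- cover (a joint): Cover angle, rad: 0 shut, 1.3 fully open. Aluminium panel 195 x 250 x 16, hinged at the far side, front rises. Its springs lift with nearly constant torque. Balance at 0.785: below, it falls shut unless held (lifting takes about 2 N at the bar when shut, 0.8 N at 0.6 rad); above, it swings on open (pulls up about 0.7 N at 0.95 rad). The plate in its holder blocks it beyond about 0.25.
- cover_bar (a point): Middle of the cover's handle, a round steel bar of diameter 12 along the chamber's y, 160 long, joined to the panel at both ends, 50 in front of the panel's front edge (44 clear behind it). Moves with the cover, 240 in front of the hinge axis and 12 above it when shut. A grip kept pointing down lets the bar turn between the pads. The holder ends 26 below the shut bar.
- cover_hinge (a point): Middle of the cover's hinge axis, which runs along the chamber's y at x = +95, z = 110 in the chamber's frame; fixed. The shut panel's mid-thickness lies at this height.
- plate: Lock plate, plain aluminium rectangle 8 thick (x), 90 wide (y), 175 high (z), 0.25 to 0.46 kg, upright in the slotted holder 4 mm behind the bar, its upper 115 showing, top 83 above the bar's axis. Origin: middle of its bottom edge. Pinch it across its thickness at the top edge; lifted over 100 straight up it clears holder and bar.
- rack: Steel parking rack fixed to the bench left or right of the chamber: base 100 x 130, 6 thick, one upright bay open at the top, 24 wide inside (x), 112 long inside (y), walls 4 thick with tops at z = 66. Origin: centre of its underside, on the bench; bay centred there, floor at z = 6, long side along y. The released plate leans a little in it.
- block: White specimen block 80 x 140 x 50, loose; stands on the side of the chamber away from the rack. Origin: centre of its underside. Leave alone.
- block_small: White specimen block 60 x 100 x 40, loose. Origin: centre of its underside. Leave alone.
- jar: White plastic jar, 64 across, 75 high, loose. Origin: centre of its underside. Leave alone.
- cap: White plastic cap, disc 60 across, 14 high, loose. Origin: centre of its underside. Leave alone.
- fitting: Small turned steel fitting, 32 across, 40 high, loose. Origin: centre of its underside. Leave alone.
- beaker: Glass beaker, 64 across, 80 high, loose. Origin: centre of its underside. Leave alone.
- tweezers: White plastic tweezers, 130 long (x), 5 high, lying loose. Origin: centre of their underside. Leave alone.
There are look-alikes about, which are no part of the job. There is more than one size of the plate; the job needs the smallest.

How it is judged:
By the outcome, as a careful person would: the job done as asked, in the order asked, and still so for the second after the job is handed in, while the arm keeps its last pose, push and grip.
It also fails if it takes over 64 s, if anything falls off the work surface, if the arm or the gripper's body presses on something with over 40 N, if the wrist force passes 120 N, or if a joint passes its speed limit or range.

## Working session

There is one attempt and no reset: what is moved stays moved. The work goes in short steps, Python scripts to look and compute and a tool call to move; the robot and the scene stay as the last step left them, time stands still between calls to the robot, and variables do not carry over. Pictures are saved under pics/ and viewed, about 8 in all and at most 12, crops included, and the job is handed in when it is done.

Besides the shell and the picture viewer there is one more tool, called after "Emit:" as a command line: name --argument value ..., lists and objects as JSON in quotes. apply_moves: Moves the arm, as the interface text tells. Its arguments: {"type":"object","properties":{"dp":{"type":"array","items":{"type":"array","items":{"type":"number"}}},"turn":{"type":"array","items":{"type":"array","items":{"type":"number"}}},"fingers":{"type":"array","items":{"type":"number"}},"force":{"type":"number"}},"required":["dp","turn","fingers"]}

```bash
mkdir -p pics; ls; python3 - <<'E'
from station import env, eyes, spotter
import cv2, numpy as np
print(env.observe())
for n in("side","top"):
    im=eyes.snapshot(n); cv2.imwrite(f"pics/{n}0.png",im[:,:,::-1])
    c=eyes.camera_info(n); print(n,np.round(c["camera_matrix"],1).tolist(),np.round(c["extrinsics"],3).tolist(),[k for k in c])
    for t in("chamber","plate","rack","cover_bar","block"):
        print(t,[(np.round(d["extent"]).tolist(),round(d["p"],2)) for d in spotter.spot_in(t,n)][:4])
E
```

```text
pics
{'t': 0.0, 'qpos': array([ 1.52159006e+00,  2.55744700e-01,  1.07001602e-01, -4.83359985e-04,
       -1.42392085e+00, -2.84600581e-01]), 'dq': array([-7.84340280e-06, -9.05644879e-05,  1.28233945e-05, -8.35717680e-04,
        6.73067106e-04,  4.68979232e-04]), 'joint_efforts': array([ 2.21920723e-04, -3.86625445e+01,  2.37942052e+01,  5.36508992e+00,
       -6.11741329e-03,  7.31024073e-06]), 'position': array([179.98140035, 519.1822437 , 230.39454587]), 'ee_rot': array([-0.69718594,  0.11817172,  0.69736659,  0.11682055]), 'wrist_force': array([-0.06885227, -0.73875355, -0.13654629]), 'moment': array([ 0.03078931, -0.01696879,  0.00315499]), 'width': 0.997621269408205}
side [[461.7, 0.0, 324.0], [0.0, 461.7, 239.6], [0.0, 0.0, 1.0]] [[1.0, 0.015, -0.024, 491.114], [-0.028, 0.578, -0.816, -745.779], [0.002, 0.816, 0.578, 659.878], [0.0, 0.0, 0.0, 1.0]] ['camera_matrix', 'extrinsics']
chamber [([308.0, 204.0, 452.0, 342.0], 0.96), ([310.0, 209.0, 445.0, 287.0], 0.31)]
plate [([434.0, 265.0, 538.0, 398.0], 0.9), ([316.0, 191.0, 324.0, 261.0], 0.81), ([124.0, 278.0, 222.0, 437.0], 0.74)]
rack [([274.0, 179.0, 313.0, 225.0], 0.83)]
cover_bar [([255.0, 367.0, 319.0, 472.0], 0.73), ([310.0, 207.0, 447.0, 290.0], 0.66), ([317.0, 190.0, 322.0, 258.0], 0.22)]
block [([254.0, 366.0, 319.0, 472.0], 0.95)]
top [[478.9, 0.0, 320.3], [0.0, 478.9, 233.0], [0.0, 0.0, 1.0]] [[-0.021, 0.992, -0.122, 433.364], [-1.0, -0.023, -0.012, 29.938], [-0.015, 0.122, 0.992, 1040.779], [0.0, 0.0, 0.0, 1.0]] ['camera_matrix', 'extrinsics']
chamber [([267.0, 130.0, 414.0, 262.0], 0.69), ([151.0, 261.0, 222.0, 318.0], 0.25)]
plate [([455.0, 343.0, 559.0, 400.0], 0.9), ([311.0, 246.0, 365.0, 258.0], 0.86), ([432.0, 79.0, 500.0, 169.0], 0.56)]
rack [([151.0, 259.0, 222.0, 318.0], 0.74), ([274.0, 139.0, 400.0, 266.0], 0.67)]
cover_bar [([271.0, 139.0, 398.0, 265.0], 0.77)]
block [([458.0, 258.0, 537.0, 309.0], 0.72)]
```

View pics/side0.png

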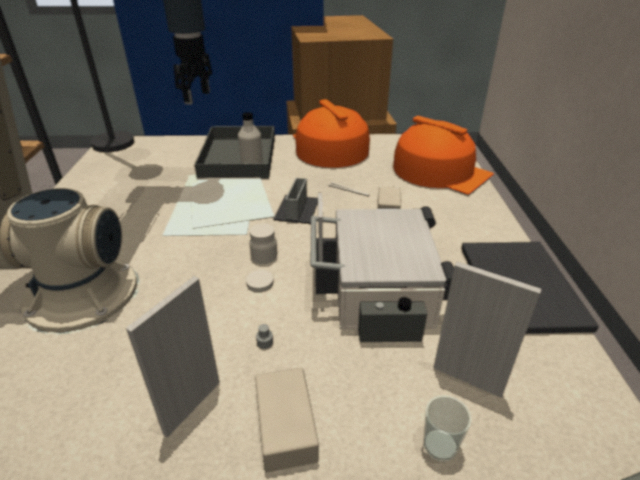

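View pics/top0.png

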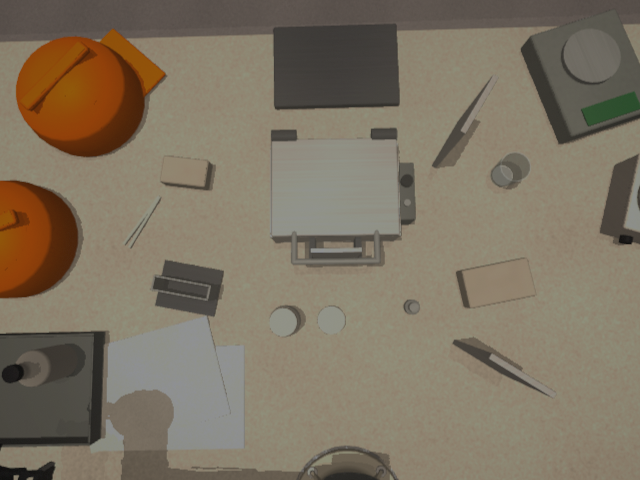

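The side view shows the chamber at about (375,265), its bar at (315,240) and the rack at (297,202). In the top view the chamber is at (336,190), with its plate edge at (336,252), and the rack is at (188,288). The two free-standing larger plates are the look-alikes. Next I'll zoom in for corner picks.

```bash
python3 - <<'E'
import cv2, numpy as np
def crop(n,x0,y0,w,h,s):
    im=cv2.imread(f"pics/{n}0.png")[y0:y0+h,x0:x0+w]
    im=cv2.resize(im,None,fx=s,fy=s,interpolation=cv2.INTER_CUBIC); im=cv2.convertScaleAbs(im,alpha=1.4)
    for x in range(-(-x0//10)*10,x0+w,10):
        X=int((x-x0+.5)*s); cv2.line(im,(X,0),(X,6),(0,0,255),1)
        if x%20==0: cv2.putText(im,str(x),(X-10,16),0,.35,(0,0,255),1)
    for y in range(-(-y0//10)*10,y0+h,10):
        Y=int((y-y0+.5)*s); cv2.line(im,(0,Y),(6,Y),(0,0,255),1)
        if y%20==0: cv2.putText(im,str(y),(8,Y+4),0,.35,(0,0,255),1)
    return im
a=crop("top",262,125,160,150,3)   #480x450
b=crop("top",145,250,85,75,3.7)
c=crop("side",268,170,50,60,5)
d=crop("side",300,180,155,170,2.5)
cv2.imwrite("pics/ca.png",crop("top",262,125,158,148,4))
H=np.zeros((600,800,3),np.uint8)
for im,x,y in((b,0,0),(c,0,290),(d,330,0)):
    H[y:y+im.shape[0],x:x+im.shape[1]]=im[:600-y,:800-x]
cv2.imwrite("pics/cb.png",H)
E
```

```text
(no output)
```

View pics/ca.png

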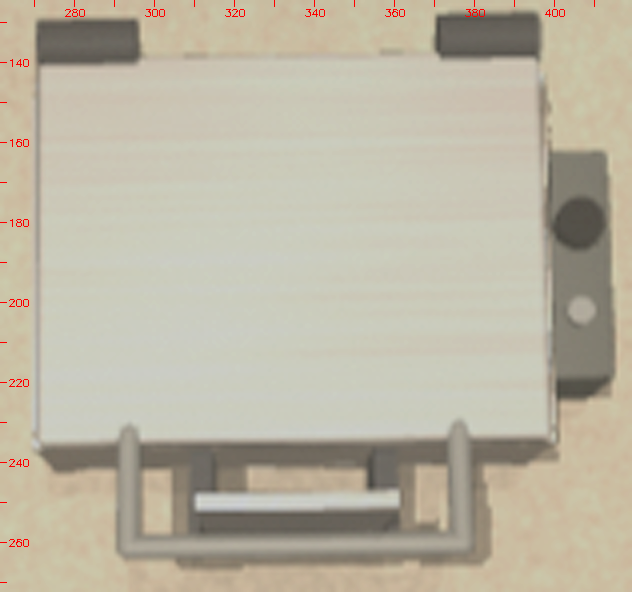

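View pics/cb.png

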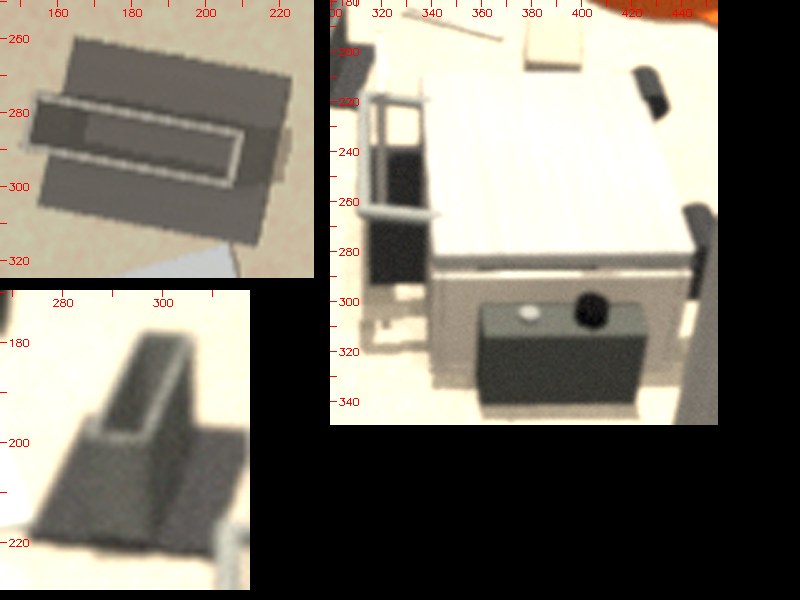

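The crops show clear corners on the panel, bar, plate and rack. Fitting poses to them.

```bash
cat > h.py <<'E'
from station import env, eyes, spotter
import numpy as np
from scipy.optimize import least_squares
from scipy.spatial.transform import Rotation as R
def proj(n,P):
    c=eyes.camera_info(n);K=c["camera_matrix"];E=np.array(c["extrinsics"])
    p=(np.asarray(P,float)-E[:3,3])@E[:3,:3]; q=np.c_[p[:,0],-p[:,1],-p[:,2]]@np.array(K).T
    return q[:,:2]/q[:,2:]
def world(p,P):
    c,s=np.cos(p[2]),np.sin(p[2]);P=np.asarray(P,float)
    return np.c_[p[0]+c*P[:,0]-s*P[:,1],p[1]+s*P[:,0]+c*P[:,1],P[:,2]]
def fit(obs,p0):
    f=lambda p:np.concatenate([(proj(n,world(p,[o[0] for o in L]))-[o[1] for o in L]).ravel() for n,L in obs.items()])
    r=least_squares(f,p0,loss="soft_l1"); return r.x,f(r.x).reshape(-1,2)
E
python3 - <<'E'
from h import *
ch={"top":[([100,125,118],(271,140)),([100,-125,118],(396.5,138.7)),([-95,125,118],(271,234.7)),([-95,-125,118],(398.7,233.9)),
 ([-145,0,122],(335.2,260.5)),([-131,45,205],(310.2,249.7)),([-131,-45,205],(361.2,249))],
 "side":[([-95,-125,118],(341.5,282.3)),([100,-125,118],(444.3,279.5)),([-145,-77,122],(311.5,264.3)),([-145,77,122],(315.5,218.3))]}
rk={"top":[([16,60,66],(154.5,274.9)),([16,-60,66],(210.2,284.9)),([-16,-60,66],(207.2,299.8)),([-16,60,66],(150.4,289.5)),
([50,65,6],(164.8,259.5)),([50,-65,6],(223.4,270.6)),([-50,-65,6],(214,315.7)),([-50,65,6],(154.8,304.9))],
"side":[([-16,60,66],(296.5,178.1)),([16,60,66],(306.1,178.9)),([-16,-60,66],(285.5,198.5)),([16,-60,66],(296.9,198.9)),([-50,-65,6],(274.1,219.5)),([50,-65,6],(309.9,222.5))]}
for o,p0 in((ch,[550,0,0]),(rk,[380,300,0])):
    for ks in(("top","side"),("top",),("side",)):
        p,r=fit({k:o[k] for k in ks},p0);print(ks,np.round(p,3),np.degrees(p[2]).round(2));print(np.round(r,1).tolist())
    p,_=fit(o,p0)
    if o is ch:print("plate top",world(p,[[-131,0,205],[-145,0,122],[95,0,110]]).round(1))
E
```

```text
('top', 'side') [ 6.37412e+02  1.19150e+01 -1.50000e-02] -0.84
[[0.0, -1.5], [0.2, -1.6], [-0.6, 1.0], [0.6, 0.7], [-0.2, 0.3], [-0.2, 0.2], [0.2, 0.5], [-0.4, -1.0], [4.7, 1.0], [1.9, -1.1], [-1.7, 0.6]]
('top',) [ 6.37749e+02  1.19780e+01 -1.40000e-02] -0.78
[[-0.1, -1.6], [0.1, -1.8], [-0.6, 0.9], [0.6, 0.5], [-0.1, 0.1], [-0.2, 0.1], [0.3, 0.3]]
('side',) [ 6.35188e+02  1.20580e+01 -1.10000e-02] -0.62
[[-1.4, -0.9], [3.6, 0.8], [0.9, -0.9], [-2.9, 0.7]]
plate top [[506.4  13.8 205. ]
 [492.4  14.1 122. ]
 [732.4  10.5 110. ]]
('top', 'side') [449.284 327.901   6.082] 348.5
[[-0.8, -0.8], [0.9, -0.2], [0.6, 0.5], [-0.2, 0.2], [0.0, -0.2], [-0.2, -0.6], [-0.2, 0.4], [-0.1, 0.2], [-1.0, -0.7], [0.8, -0.5], [-0.5, 0.7], [0.4, 1.4], [-1.1, -0.6], [0.6, 0.0]]
('top',) [ 4.49172e+02  3.27878e+02 -2.01000e-01] -11.5
[[-0.8, -0.7], [0.9, -0.2], [0.6, 0.6], [-0.2, 0.2], [0.0, -0.1], [-0.2, -0.6], [-0.2, 0.4], [-0.1, 0.2]]
('side',) [449.764 328.066  24.928] 1428.26
[[-0.8, -0.7], [1.0, -0.5], [-0.4, 0.6], [0.5, 1.4], [-1.0, -0.7], [0.6, 0.0]]
```

```bash
cat >> h.py <<'E'
def tool(yaw):  # tool down, jaws (tool y) along heading yaw
    c,s=np.cos(yaw),np.sin(yaw); x=[0,0,-1]; y=[c,s,0]; return R.from_matrix(np.c_[x,y,np.cross(x,y)])
def rows(goal,yaw,n,start=None):
    o=env.observe(); r=R.from_quat(o["ee_rot"]); p=np.array(o["position"]) if start is None else np.array(start,float)
    d=(np.array(goal)-p)/n; t=(r.inv()*tool(yaw)).as_rotvec(); 
    print("t",round(o["t"],2),"pos",p.round(1),"F",np.round(o["wrist_force"],1),"w",round(o["width"],3),"turn/row",np.degrees(t/n).round(2),"total",np.degrees(t).round(1))
    for i in range(n): print((r.inv().apply(d)/1000).round(4).tolist()); r=r*R.from_rotvec(t/n)
E
python3 - <<'E'
from h import *
print(R.from_quat(env.observe()["ee_rot"]).as_matrix().round(3))
y=np.radians(-.8)
for yy in(y,y+np.pi): rows([506.4,13.8,260],yy,16)
E
```

```text
[[-0.    -0.328 -0.945]
 [-0.    -0.945  0.328]
 [-1.     0.     0.   ]]
t 0.6 pos [180.2 519.6 231.3] F [-0.9  0.2  0.3] w 0.999 turn/row [-6.77  0.   -0.  ] total [-108.3    0.    -0. ]
[-0.0018, 0.0232, -0.0296]
[-0.0018, 0.0265, -0.0267]
[-0.0018, 0.0295, -0.0234]
[-0.0018, 0.032, -0.0197]
[-0.0018, 0.0341, -0.0158]
[-0.0018, 0.0358, -0.0117]
[-0.0018, 0.0369, -0.0074]
[-0.0018, 0.0375, -0.003]
[-0.0018, 0.0376, 0.0015]
[-0.0018, 0.0372, 0.0059]
[-0.0018, 0.0362, 0.0102]
[-0.0018, 0.0347, 0.0144]
[-0.0018, 0.0328, 0.0184]
[-0.0018, 0.0304, 0.0221]
[-0.0018, 0.0276, 0.0256]
[-0.0018, 0.0244, 0.0287]
t 0.6 pos [180.2 519.6 231.3] F [-0.9  0.2  0.3] w 0.999 turn/row [ 4.48 -0.   -0.  ] total [71.7 -0.  -0. ]
[-0.0018, 0.0232, -0.0296]
[-0.0018, 0.0208, -0.0313]
[-0.0018, 0.0183, -0.0329]
[-0.0018, 0.0157, -0.0342]
[-0.0018, 0.013, -0.0353]
[-0.0018, 0.0102, -0.0362]
[-0.0018, 0.0073, -0.0369]
[-0.0018, 0.0044, -0.0374]
[-0.0018, 0.0015, -0.0376]
[-0.0018, -0.0015, -0.0376]
[-0.0018, -0.0044, -0.0374]
[-0.0018, -0.0073, -0.0369]
[-0.0018, -0.0102, -0.0362]
[-0.0018, -0.013, -0.0353]
[-0.0018, -0.0157, -0.0342]
[-0.0018, -0.0183, -0.0329]
```

Emit:
apply_moves --dp '[[-0.006,0.023,-0.03],[-0.006,0.021,-0.031],[-0.006,0.018,-0.033],[-0.006,0.016,-0.034],[-0.005,0.013,-0.035]]' --turn '[[4.48,0,0],[4.48,0,0],[4.48,0,0],[4.48,0,0],[4.48,0,0]]' --fingers '[0.085,0.085,0.085,0.085,0.085]'

```text
t: 1.1
position: [282.4, 360.5, 260.8]
ee_rot: [0.661, -0.251, -0.661, -0.252]
wrist_force: [1.1, 0.5, -0.7]
width: 0.995
```

Emit:
apply_moves --dp '[[0,0.01,-0.036],[0,0.007,-0.037],[0,0.004,-0.037],[0,0.002,-0.038],[0,-0.002,-0.038]]' --turn '[[4.48,0,0],[4.48,0,0],[4.48,0,0],[4.48,0,0],[4.48,0,0]]' --fingers '[0.085,0.085,0.085,0.085,0.085]'

```text
t: 1.6
position: [384.9, 202.5, 260.6]
ee_rot: [0.599, -0.375, -0.599, -0.375]
wrist_force: [0.7, 0.4, -0.3]
width: 0.996
```

Emit:
apply_moves --dp '[[0,-0.004,-0.037],[0,-0.007,-0.037],[0,-0.01,-0.036],[0,-0.013,-0.035],[0,-0.016,-0.034]]' --turn '[[4.48,0,0],[4.48,0,0],[4.48,0,0],[4.48,0,0],[4.48,0,0]]' --fingers '[0.06,0.06,0.06,0.06,0.06]'

```text
t: 2.1
position: [486.2, 45.0, 260.5]
ee_rot: [0.515, -0.484, -0.515, -0.485]
wrist_force: [0.2, 0.4, 0.5]
width: 0.705
```

```bash
python3 - <<'E'
from h import *
rows([506.4,13.8,168],np.radians(179.2),2)
E
```

```text
t 2.1 pos [486.2  45.  260.5] F [0.2 0.4 0.5] w 0.705 turn/row [2.15 0.01 0.02] total [4.3 0.  0. ]
[0.0462, -0.0091, -0.0162]
[0.0462, -0.0097, -0.0158]
```

Emit:
apply_moves --dp '[[0,-0.009,-0.016],[0,-0.0095,-0.016],[0.032,0,0],[0,0,0]]' --turn '[[2.15,0,0],[2.15,0,0],[0,0,0],[0,0,0]]' --fingers '[0.06,0.06,0.06,0.06]'

```text
t: 2.5
position: [503.3, 14.7, 224.5]
ee_rot: [-0.495, 0.505, 0.499, 0.501]
wrist_force: [-0.2, 1.0, -0.9]
width: 0.705
```

```bash
python3 - <<'E'
from h import *
import cv2
rows([506.4,13.8,168],np.radians(179.2),2)
im=eyes.snapshot("side")[130:290,250:450,::-1]
cv2.imwrite("pics/s1.png",cv2.resize(im,None,fx=3.5,fy=3.5,interpolation=cv2.INTER_CUBIC))
E
```

```text
t 2.5 pos [503.3  14.7 224.5] F [-0.2  1.  -0.9] w 0.705 turn/row [ 0.05 -0.02 -0.22] total [ 0.1 -0.  -0.4]
[0.0282, -0.0018, -0.0004]
[0.0282, -0.0017, -0.0004]
```

View pics/s1.png

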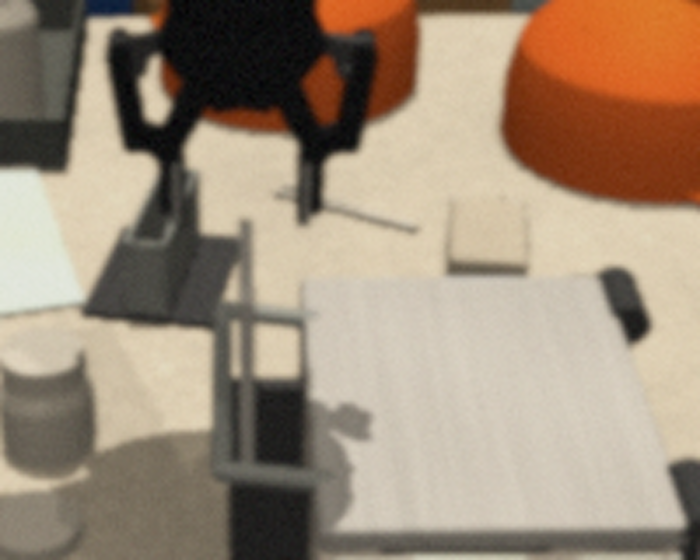

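The fingers straddle the plate: crop columns 175 and 308, with the plate at 246. That leaves about 3 mm still to go in +x, which agrees with the numbers. Descending.

Emit:
apply_moves --dp '[[0.02,-0.003,-0.001],[0.02,0,0],[0.015,0,0],[0,0,0]]' --turn '[[0,0,0],[0,0,0],[0,0,0],[0,0,0]]' --fingers '[0.06,0.06,0.06,0.06]' --force 30

```text
t: 2.95
position: [507.8, 14.5, 172.9]
ee_rot: [-0.497, 0.503, 0.498, 0.502]
wrist_force: [0.6, 0.0, 0.6]
width: 0.706
```

Emit:
apply_moves --dp '[[0,0,0],[0,0,0],[0,0,0],[0,0,0],[0,0,0]]' --turn '[[0,0,0],[0,0,0],[0,0,0],[0,0,0],[0,0,0]]' --fingers '[0.03,0.02,0.01,0,0]' --force 40

```text
t: 3.45
position: [508.3, 14.3, 174.3]
ee_rot: [-0.497, 0.503, 0.497, 0.503]
wrist_force: [-2.6, 1.0, 5.5]
width: 0.084
```

Emit:
apply_moves --dp '[[-0.008,0,0],[-0.015,0,0],[-0.015,0,0],[-0.015,0,0],[-0.015,0,0]]' --turn '[[0,0,0],[0,0,0],[0,0,0],[0,0,0],[0,0,0]]' --fingers '[0,0,0,0,0]' --force 60

```text
t: 3.95
position: [508.2, 14.3, 241.7]
ee_rot: [-0.497, 0.503, 0.498, 0.503]
wrist_force: [-0.1, 0.2, -3.6]
width: 0.08
```

Emit:
apply_moves --dp '[[-0.015,0,0],[-0.015,0,0],[-0.015,0,0],[-0.015,0,0],[-0.01,0,0]]' --turn '[[0,0,0],[0,0,0],[0,0,0],[0,0,0],[0,0,0]]' --fingers '[0,0,0,0,0]'

```text
t: 4.45
position: [508.5, 14.2, 312.3]
ee_rot: [-0.497, 0.503, 0.497, 0.503]
wrist_force: [-0.3, -0.2, -3.5]
width: 0.083
```

```bash
python3 - <<'E'
from h import *
import cv2
print(env.observe()["qpos"].round(2))
rows([449.3,327.9,312],np.radians(168.5),10)
im=eyes.snapshot("side")[80:290,220:460,::-1]
cv2.imwrite("pics/s2.png",cv2.resize(im,None,fx=2.8,fy=2.8,interpolation=cv2.INTER_CUBIC))
E
```

```text
[ 0.34  0.16  0.19 -0.   -1.6  -0.35]
t 4.45 pos [508.5  14.2 312.3] F [-0.3 -0.2 -3.5] w 0.083 turn/row [1.09 0.   0.  ] total [10.9  0.   0. ]
[0.0, 0.0063, 0.0313]
[0.0, 0.0069, 0.0312]
[0.0, 0.0075, 0.031]
[0.0, 0.008, 0.0309]
[0.0, 0.0086, 0.0307]
[0.0, 0.0092, 0.0306]
[0.0, 0.0098, 0.0304]
[0.0, 0.0104, 0.0302]
[0.0, 0.0109, 0.03]
[0.0, 0.0115, 0.0298]
```

View pics/s2.png

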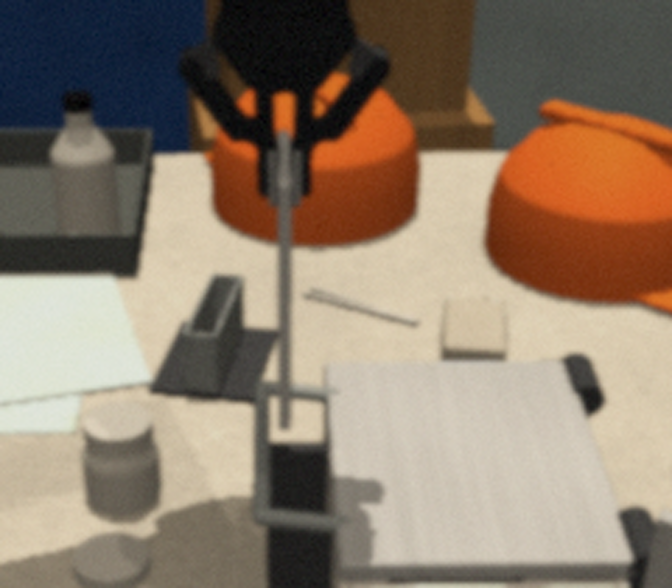

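The plate hangs vertical and its bottom (crop 285,428) clears the bar. Moving to the rack.

Emit:
apply_moves --dp '[[0,0.004,0.015],[0,0.0065,0.03],[0,0.007,0.031],[0,0.008,0.031],[0,0.0085,0.031]]' --turn '[[1,0,0],[1,0,0],[1,0,0],[1,0,0],[1,0,0]]' --fingers '[0,0,0,0,0]'

```text
t: 5.0
position: [480.8, 154.9, 310.7]
ee_rot: [-0.474, 0.525, 0.475, 0.524]
wrist_force: [0.7, 0.7, -3.2]
width: 0.08
```

Emit:
apply_moves --dp '[[0,0.009,0.031],[0,0.0095,0.03],[0,0.01,0.03],[0,0.0105,0.03],[0,0.011,0.03]]' --turn '[[1,0,0],[1,0,0],[1,0,0],[1,0,0],[1,0,0]]' --fingers '[0,0,0,0,0]'

```text
t: 5.5
position: [451.2, 311.3, 310.6]
ee_rot: [-0.451, 0.545, 0.451, 0.544]
wrist_force: [1.0, -0.6, -3.2]
width: 0.086
```

```bash
python3 - <<'E'
from h import *
rows([449.3,327.9,228],np.radians(168.5),3)
E
```

```text
t 5.5 pos [451.2 311.3 310.6] F [ 1.  -0.6 -3.2] w 0.086 turn/row [ 0.28 -0.01 -0.02] total [ 0.8 -0.  -0.1]
[0.0275, 0.0016, 0.0053]
[0.0275, 0.0017, 0.0053]
[0.0275, 0.0017, 0.0053]
```

Emit:
apply_moves --dp '[[0,0.0025,0.008],[0.02,0.0025,0.008],[0.03,0,0],[0.032,0,0],[0,0,0]]' --turn '[[0.8,0,0],[0,0,0],[0,0,0],[0,0,0],[0,0,0]]' --fingers '[0,0,0,0,0]'

```text
t: 6.0
position: [447.5, 324.6, 223.9]
ee_rot: [-0.448, 0.551, 0.448, 0.543]
wrist_force: [-0.7, 0.7, -3.4]
width: 0.081
```

```bash
python3 - <<'E'
from h import *
import cv2
rows([449.3,327.9,155],np.radians(168.5),3)
a=eyes.snapshot("side")[100:240,230:360,::-1]; b=eyes.snapshot("top")[210:350,120:250,::-1]
cv2.imwrite("pics/s3.png",cv2.resize(np.hstack([a,b]),None,fx=3,fy=3,interpolation=cv2.INTER_CUBIC))
p=[449.3,327.9,np.radians(-11.5)]
z=env.observe()["position"][2]-144.3
c=world([*env.observe()["position"][:2],np.radians(-11.5)],[[-4,-45,z],[4,-45,z],[-4,45,z]])
print("side bottom corners pred",((proj("side",c)-[230,100])*3).round())
print("bay inner corners side",((proj("side",world(p,[[-12,-56,66],[12,-56,66],[-12,56,66],[12,56,66]]))-[230,100])*3).round().tolist())
E
```

```text
t 6.0 pos [447.5 324.6 223.9] F [-0.7  0.7 -3.4] w 0.081 turn/row [ 0.01 -0.17 -0.13] total [ 0.  -0.5 -0.4]
[0.023, -0.0005, 0.0014]
[0.023, -0.0005, 0.0013]
[0.023, -0.0004, 0.0013]
side bottom corners pred [[183. 271.]
 [192. 272.]
 [206. 222.]]
bay inner corners side [[171.0, 296.0], [198.0, 298.0], [200.0, 235.0], [225.0, 237.0]]
```

View pics/s3.png

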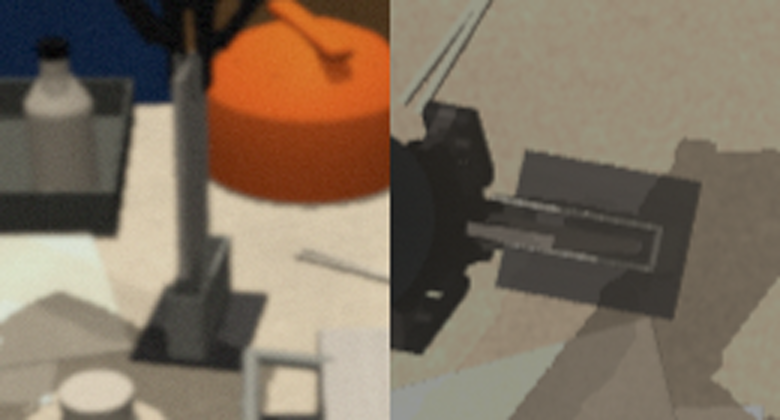

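The plate hangs just above or inside the bay mouth, with its near end at crop (176–190,285) and bay walls at 171–198. After a 2–3 mm correction I'll lower it, watching the force.

Emit:
apply_moves --dp '[[0,-0.001,0.003],[0.01,0,0],[0.01,0,0],[0.01,0,0],[0.01,0,0]]' --turn '[[0,0,0],[0,0,0],[0,0,0],[0,0,0],[0,0,0]]' --fingers '[0,0,0,0,0]'

```text
t: 6.6
position: [451.4, 329.3, 188.1]
ee_rot: [-0.448, 0.548, 0.448, 0.547]
wrist_force: [0.8, 0.2, -2.4]
width: 0.084
```

Emit:
apply_moves --dp '[[0.008,0,0],[0.005,0,0],[0.005,0,0],[0.002,0,0],[0,0,0]]' --turn '[[0,0,0],[0,0,0],[0,0,0],[0,0,0],[0,0,0]]' --fingers '[0,0,0,0,0]'

```text
t: 7.1
position: [451.6, 329.5, 169.1]
ee_rot: [-0.448, 0.547, 0.448, 0.547]
wrist_force: [0.2, 0.2, -2.8]
width: 0.081
```

Emit:
apply_moves --dp '[[0.005,0.001,0],[0.004,0.001,0],[0.003,0,0],[0.002,0,0],[0,0,0]]' --turn '[[0,0,0],[0,0,0],[0,0,0],[0,0,0],[0,0,0]]' --fingers '[0,0,0,0,0]'

```text
t: 7.6
position: [449.5, 329.8, 154.9]
ee_rot: [-0.448, 0.548, 0.448, 0.547]
wrist_force: [0.8, -0.7, -3.5]
width: 0.087
```

Emit:
apply_moves --dp '[[0.001,0,0],[0.001,0,0],[0.001,0,0],[0,0,0],[0,0,0]]' --turn '[[0,0,0],[0,0,0],[0,0,0],[0,0,0],[0,0,0]]' --fingers '[0,0,0,0,0]'

```text
t: 8.1
position: [449.7, 329.9, 152.3]
ee_rot: [-0.448, 0.547, 0.448, 0.547]
wrist_force: [-0.2, -0.3, -2.6]
width: 0.081
```

Contact is expected near 150.

Emit:
apply_moves --dp '[[0.001,0,0],[0.001,0,0],[0.001,0,0],[0,0,0],[0,0,0]]' --turn '[[0,0,0],[0,0,0],[0,0,0],[0,0,0],[0,0,0]]' --fingers '[0,0,0,0,0]'

```text
t: 8.6
position: [450.0, 330.0, 150.4]
ee_rot: [-0.448, 0.547, 0.448, 0.548]
wrist_force: [-1.7, -1.1, 5.9]
width: 0.085
```

Emit:
apply_moves --dp '[[0,0,0],[0,0,0],[0,0,0],[0,0,0]]' --turn '[[0,0,0],[0,0,0],[0,0,0],[0,0,0]]' --fingers '[0.015,0.03,0.045,0.045]'

```text
t: 9.0
position: [449.7, 330.0, 149.1]
ee_rot: [-0.448, 0.547, 0.448, 0.547]
wrist_force: [0.1, 0.4, -0.1]
width: 0.527
```

Emit:
apply_moves --dp '[[-0.01,0,0],[-0.02,0,0],[-0.03,0,0],[-0.03,0,0],[0,0,0]]' --turn '[[0,0,0],[0,0,0],[0,0,0],[0,0,0],[0,0,0]]' --fingers '[0.045,0.045,0.045,0.045,0.045]'

```text
t: 9.5
position: [451.7, 331.2, 245.0]
ee_rot: [-0.448, 0.544, 0.448, 0.551]
wrist_force: [0.3, 0.2, 0.5]
width: 0.526
```

```bash
python3 - <<'E'
from h import *
import cv2
rows([493,14.1,200],np.radians(179.2),10)
a=eyes.snapshot("side")[100:240,230:360,::-1]; b=eyes.snapshot("top")[210:350,120:250,::-1]
cv2.imwrite("pics/s4.png",cv2.resize(np.hstack([a,b]),None,fx=3,fy=3,interpolation=cv2.INTER_CUBIC))
E
```

```text
t 9.5 pos [451.7 331.2 245. ] F [0.3 0.2 0.5] w 0.526 turn/row [-1.06  0.04  0.04] total [-10.6   0.4   0.4]
[0.0043, -0.0103, -0.0303]
[0.0044, -0.0097, -0.0305]
[0.0044, -0.0092, -0.0306]
[0.0044, -0.0086, -0.0308]
[0.0044, -0.008, -0.031]
[0.0044, -0.0075, -0.0311]
[0.0044, -0.0069, -0.0312]
[0.0044, -0.0063, -0.0314]
[0.0045, -0.0057, -0.0315]
[0.0045, -0.0052, -0.0316]
```

View pics/s4.png

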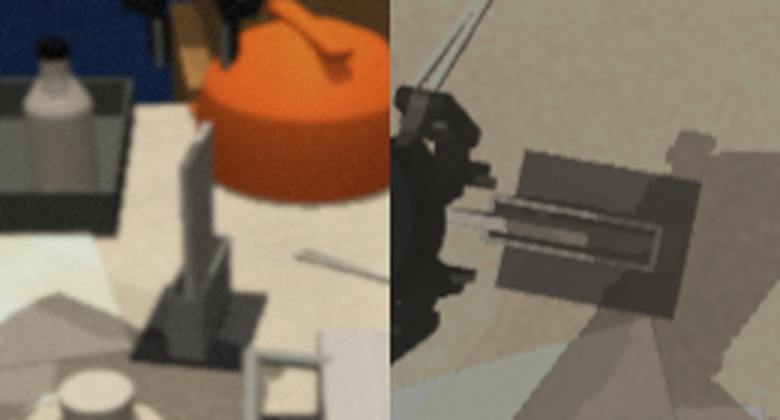

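The plate stands in the bay with a slight lean (side crop 195,210) and the gripper is clear. Going to the bar.

Emit:
apply_moves --dp '[[0,-0.01,-0.03],[0,-0.01,-0.0305],[0,-0.009,-0.0305],[0,-0.0085,-0.031],[0,-0.008,-0.031]]' --turn '[[-1.06,0,0],[-1.06,0,0],[-1.06,0,0],[-1.06,0,0],[-1.06,0,0]]' --fingers '[0.045,0.045,0.045,0.045,0.045]'

```text
t: 10.1
position: [469.3, 170.0, 238.4]
ee_rot: [-0.473, 0.526, 0.473, 0.525]
wrist_force: [0.8, 0.8, -0.3]
width: 0.53
```

Emit:
apply_moves --dp '[[0.01,-0.0075,-0.031],[0.01,-0.007,-0.031],[0.01,-0.006,-0.0315],[0.01,-0.0055,-0.0315],[0.01,-0.005,-0.03]]' --turn '[[-1.06,0,0],[-1.06,0,0],[-1.06,0,0],[-1.06,0,0],[-1.06,0,0]]' --fingers '[0.038,0.038,0.038,0.038,0.038]'

```text
t: 10.6
position: [489.2, 13.2, 188.0]
ee_rot: [-0.496, 0.504, 0.497, 0.503]
wrist_force: [0.4, 0.1, -0.3]
width: 0.448
```

Emit:
apply_moves --dp '[[0.01,0,0],[0,0,0],[0,0,0]]' --turn '[[0,0,0],[0,0,0],[0,0,0]]' --fingers '[0.038,0.038,0.038]'

```text
t: 10.9
position: [489.7, 15.0, 179.0]
ee_rot: [-0.496, 0.504, 0.497, 0.503]
wrist_force: [0.1, 0.4, 0.4]
width: 0.447
```

```bash
python3 - <<'E'
from h import *
import cv2
rows([493,14.1,104],np.radians(179.2),4)
im=eyes.snapshot("side")[120:300,260:460,::-1]
cv2.imwrite("pics/s5.png",cv2.resize(im,None,fx=3.3,fy=3.3,interpolation=cv2.INTER_CUBIC))
E
```

```text
t 10.9 pos [489.7  15.  179. ] F [0.1 0.4 0.4] w 0.447 turn/row [-0.   -0.   -0.01] total [-0.  -0.  -0.1]
[0.0188, -0.0009, -0.0002]
[0.0188, -0.0009, -0.0002]
[0.0188, -0.0008, -0.0002]
[0.0188, -0.0008, -0.0002]
```

View pics/s5.png

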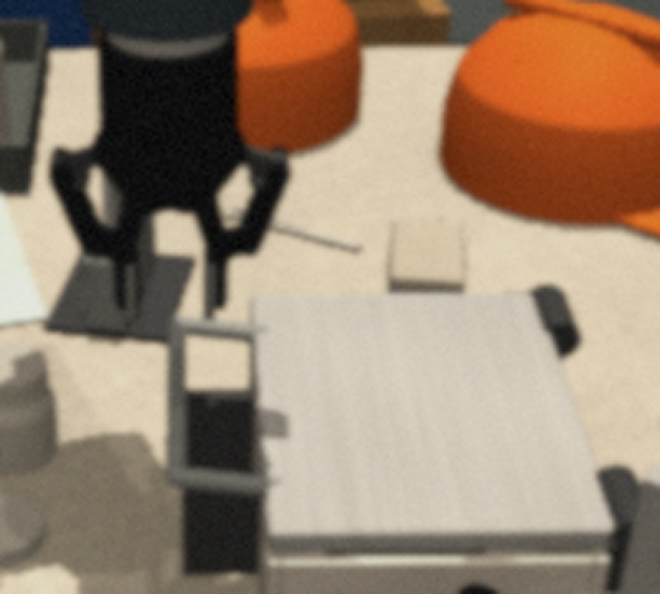

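The fingers straddle the bar, with their mid at crop column 170 and the bar at 177, so +3.5 mm in x is needed. Descending to TCP z ≈ 105.

Emit:
apply_moves --dp '[[0.02,-0.0035,0],[0.02,0,0],[0.02,0,0],[0.012,0,0],[0,0,0]]' --turn '[[0,0,0],[0,0,0],[0,0,0],[0,0,0],[0,0,0]]' --fingers '[0.038,0.038,0.038,0.038,0.038]' --force 25

```text
t: 11.45
position: [492.5, 15.3, 106.1]
ee_rot: [-0.496, 0.504, 0.497, 0.502]
wrist_force: [0.2, -0.4, 0.3]
width: 0.443
```

Emit:
apply_moves --dp '[[0,0,0],[0,0,0],[0,0,0],[0,0,0],[0,0,0]]' --turn '[[0,0,0],[0,0,0],[0,0,0],[0,0,0],[0,0,0]]' --fingers '[0.03,0.02,0.01,0,0]'

```text
t: 11.95
position: [492.0, 15.0, 108.0]
ee_rot: [-0.496, 0.504, 0.497, 0.503]
wrist_force: [-6.7, 2.4, 6.4]
width: 0.129
```

```bash
cat > arc.py <<'E'
import numpy as np
def arc(ths):
    a=np.radians(np.array(ths)+2.86); d=np.diff(np.c_[-np.sin(a),np.cos(a)]*240.3,axis=0)
    for t,(x,y) in zip(ths[1:],d): print(t,[round(x/1000,4),round(y/1000,4),0])
E
python3 -c "
from arc import *
arc([0,.7,2,4,6,8]+list(range(10,55,2))+[55.2,56])"
```

```text
0.7 [np.float64(-0.0029), np.float64(-0.0002), 0]
2 [np.float64(-0.0054), np.float64(-0.0004), 0]
4 [np.float64(-0.0083), np.float64(-0.0009), 0]
6 [np.float64(-0.0083), np.float64(-0.0011), 0]
8 [np.float64(-0.0083), np.float64(-0.0014), 0]
10 [np.float64(-0.0082), np.float64(-0.0017), 0]
12 [np.float64(-0.0081), np.float64(-0.002), 0]
14 [np.float64(-0.0081), np.float64(-0.0023), 0]
16 [np.float64(-0.008), np.float64(-0.0026), 0]
18 [np.float64(-0.0079), np.float64(-0.0028), 0]
20 [np.float64(-0.0078), np.float64(-0.0031), 0]
22 [np.float64(-0.0077), np.float64(-0.0034), 0]
24 [np.float64(-0.0075), np.float64(-0.0037), 0]
26 [np.float64(-0.0074), np.float64(-0.0039), 0]
28 [np.float64(-0.0073), np.float64(-0.0042), 0]
30 [np.float64(-0.0071), np.float64(-0.0044), 0]
32 [np.float64(-0.007), np.float64(-0.0047), 0]
34 [np.float64(-0.0068), np.float64(-0.0049), 0]
36 [np.float64(-0.0066), np.float64(-0.0051), 0]
38 [np.float64(-0.0064), np.float64(-0.0054), 0]
40 [np.float64(-0.0062), np.float64(-0.0056), 0]
42 [np.float64(-0.006), np.float64(-0.0058), 0]
44 [np.float64(-0.0058), np.float64(-0.006), 0]
46 [np.float64(-0.0056), np.float64(-0.0062), 0]
48 [np.float64(-0.0054), np.float64(-0.0064), 0]
50 [np.float64(-0.0052), np.float64(-0.0066), 0]
52 [np.float64(-0.0049), np.float64(-0.0068), 0]
54 [np.float64(-0.0047), np.float64(-0.0069), 0]
55.2 [np.float64(-0.0027), np.float64(-0.0042), 0]
56 [np.float64(-0.0018), np.float64(-0.0029), 0]
```

Emit:
apply_moves --dp '[[-0.0029,-0.0002,0],[-0.0054,-0.0004,0],[-0.0083,-0.0009,0],[-0.0083,-0.0011,0],[-0.0083,-0.0014,0]]' --turn '[[0,0,0],[0,0,0],[0,0,0],[0,0,0],[0,0,0]]' --fingers '[0,0,0,0,0]' --force 30

```text
t: 12.45
position: [495.5, 14.9, 140.2]
ee_rot: [-0.495, 0.505, 0.497, 0.503]
wrist_force: [-6.1, 3.4, -1.9]
width: 0.129
```

Emit:
apply_moves --dp '[[-0.0082,-0.0017,0],[-0.0081,-0.002,0],[-0.0081,-0.0023,0],[-0.008,-0.0026,0],[-0.0079,-0.0028,0]]' --turn '[[0,0,0],[0,0,0],[0,0,0],[0,0,0],[0,0,0]]' --fingers '[0,0,0,0,0]'

```text
t: 12.95
position: [506.2, 14.8, 180.6]
ee_rot: [-0.495, 0.505, 0.498, 0.502]
wrist_force: [-8.8, 3.6, 0.7]
width: 0.126
```

```bash
cat >> h.py <<'E'
def ang():
    o=env.observe();p=np.array(o["position"]);dx=732-p[0];dz=p[2]-96
    print("t",round(o["t"],2),p.round(1),"theta",np.degrees(np.arctan2(dz,dx)).round(1)-2.86,"rad",np.hypot(dx,dz).round(1),"F",np.round(o["wrist_force"],1),"w",round(o["width"],3))
E
python3 - <<'E'
from h import *
import cv2
ang()
im=eyes.snapshot("side")[120:300,260:460,::-1]
cv2.imwrite("pics/s6.png",cv2.resize(im,None,fx=3,fy=3,interpolation=cv2.INTER_CUBIC))
E
```

```text
t 12.95 [506.2  14.8 180.6] theta 17.64 rad 241.1 F [-8.8  3.6  0.7] w 0.126
```

View pics/s6.png

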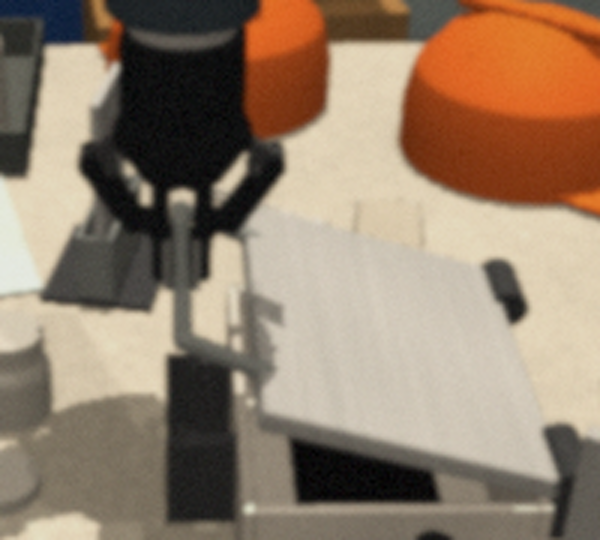

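The cover follows the grip at about 18°, with the bar between the pads (crop 180,215). Continuing.

Emit:
apply_moves --dp '[[-0.0078,-0.003,0],[-0.0077,-0.0032,0],[-0.0075,-0.0036,0],[-0.0074,-0.0038,0],[-0.0073,-0.0041,0]]' --turn '[[0,0,0],[0,0,0],[0,0,0],[0,0,0],[0,0,0]]' --fingers '[0,0,0,0,0]'

```text
t: 13.5
position: [523.6, 14.6, 218.8]
ee_rot: [-0.495, 0.505, 0.498, 0.502]
wrist_force: [-12.7, 4.8, 5.1]
width: 0.126
```

Emit:
apply_moves --dp '[[-0.0071,-0.0044,0],[-0.007,-0.0047,0],[-0.0068,-0.0049,0],[-0.0066,-0.0051,0],[-0.0064,-0.0054,0]]' --turn '[[0,0,0],[0,0,0],[0,0,0],[0,0,0],[0,0,0]]' --fingers '[0,0,0,0,0]'

```text
t: 14.0
position: [547.8, 14.3, 254.3]
ee_rot: [-0.495, 0.504, 0.498, 0.502]
wrist_force: [-16.9, 5.5, 12.0]
width: 0.126
```

Emit:
apply_moves --dp '[[-0.0062,-0.0056,0],[-0.006,-0.0058,0],[-0.0058,-0.006,0],[-0.0056,-0.0062,0],[-0.0054,-0.0064,0]]' --turn '[[0,0,0],[0,0,0],[0,0,0],[0,0,0],[0,0,0]]' --fingers '[0,0,0,0,0]'

```text
t: 14.5
position: [579.7, 13.7, 285.3]
ee_rot: [-0.497, 0.503, 0.497, 0.504]
wrist_force: [-12.2, 6.5, 15.3]
width: 0.123
```

```bash
python3 - <<'E'
from h import *
ang()
E
```

```text
t 14.5 [579.7  13.7 285.3] theta 48.34 rad 243.0 F [-12.2   6.5  15.3] w 0.123
```

The radial force has built to about 20 N outward. Adding an outward correction while finishing the rise.

Emit:
apply_moves --dp '[[-0.0058,-0.0058,0],[-0.0055,-0.006,0],[-0.0053,-0.0061,0],[-0.004,-0.0042,0],[-0.002,-0.002,0]]' --turn '[[0,0,0],[0,0,0],[0,0,0],[0,0,0],[0,0,0]]' --fingers '[0,0,0,0,0]'

```text
t: 15.0
position: [605.9, 13.5, 304.6]
ee_rot: [-0.497, 0.503, 0.496, 0.504]
wrist_force: [0.1, 2.3, -1.1]
width: 0.127
```

Emit:
apply_moves --dp '[[0,0,0],[0,0,0]]' --turn '[[0,0,0],[0,0,0]]' --fingers '[0,0]'

```text
t: 15.2
position: [605.2, 13.4, 304.1]
ee_rot: [-0.496, 0.503, 0.496, 0.504]
wrist_force: [-0.1, 4.7, 0.8]
width: 0.126
```

```bash
python3 - <<'E'
from h import *
import cv2
ang()
im=eyes.snapshot("side")[50:290,260:480,::-1]
cv2.imwrite("pics/s7.png",cv2.resize(im,None,fx=2.5,fy=2.5,interpolation=cv2.INTER_CUBIC))
p=[637.4,11.9,-.0147]
for th in(50,53,56,59):
    t=np.radians(th);f=lambda x,y,z:[95+x*np.cos(t)+z*np.sin(t),y,110-x*np.sin(t)+z*np.cos(t)]
    print(th,((proj("side",world(p,[f(-190,-125,8),f(-190,125,8),f(-240,-77,12)]))-[260,50])*2.5).round().tolist())
E
```

```text
t 15.2 [605.2  13.4 304.1] theta 55.74 rad 243.7 F [-0.1  4.7  0.8] w 0.126
50 [[322.0, 410.0], [283.0, 249.0], [274.0, 319.0]]
53 [[335.0, 402.0], [293.0, 242.0], [290.0, 309.0]]
56 [[348.0, 395.0], [304.0, 236.0], [307.0, 300.0]]
59 [[362.0, 388.0], [315.0, 230.0], [324.0, 291.0]]
```

View pics/s7.png

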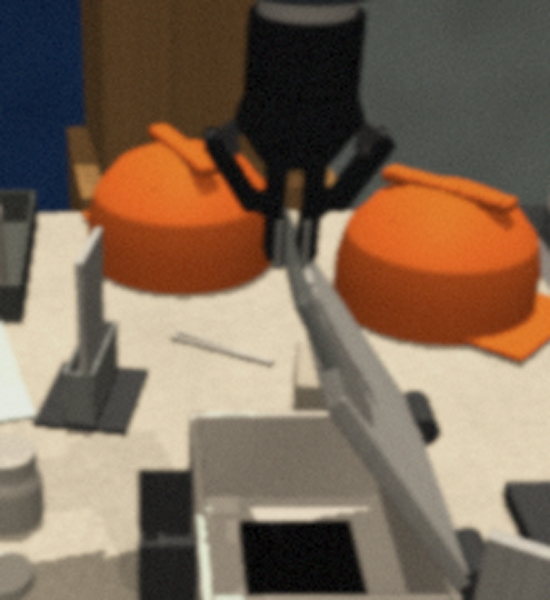

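The image puts the cover at about 56° (bar's near end at crop 308,295 against a predicted 307,300), and the force is nearly zero. The plate is still standing. Easing down to 37.5°.

```bash
python3 -c "
from arc import *
arc([56,55.2,54]+list(range(52,38,-2))+[38.4,37.5])"|sed 's/np.float64//g'
```

```text
55.2 [(0.0018), (0.0029), 0]
54 [(0.0027), (0.0042), 0]
52 [(0.0047), (0.0069), 0]
50 [(0.0049), (0.0068), 0]
48 [(0.0052), (0.0066), 0]
46 [(0.0054), (0.0064), 0]
44 [(0.0056), (0.0062), 0]
42 [(0.0058), (0.006), 0]
40 [(0.006), (0.0058), 0]
38.4 [(0.005), (0.0045), 0]
37.5 [(0.0029), (0.0025), 0]
```

Emit:
apply_moves --dp '[[0.0018,0.0029,0],[0.0027,0.0042,0],[0.0047,0.0069,0],[0.0049,0.0068,0],[0.0052,0.0066,0]]' --turn '[[0,0,0],[0,0,0],[0,0,0],[0,0,0],[0,0,0]]' --fingers '[0,0,0,0,0]'

```text
t: 15.75
position: [577.8, 13.7, 284.7]
ee_rot: [-0.497, 0.503, 0.496, 0.504]
wrist_force: [2.3, 5.2, -0.2]
width: 0.124
```

Emit:
apply_moves --dp '[[0.0054,0.0064,0],[0.0056,0.0062,0],[0.0058,0.006,0],[0.006,0.0058,0],[0.005,0.0045,0]]' --turn '[[0,0,0],[0,0,0],[0,0,0],[0,0,0],[0,0,0]]' --fingers '[0,0,0,0,0]'

```text
t: 16.25
position: [548.5, 14.0, 256.5]
ee_rot: [-0.496, 0.503, 0.496, 0.504]
wrist_force: [2.7, 4.1, 0.3]
width: 0.123
```

Emit:
apply_moves --dp '[[0.0029,0.0025,0],[0,0,0],[0,0,0],[0,0,0],[0,0,0]]' --turn '[[0,0,0],[0,0,0],[0,0,0],[0,0,0],[0,0,0]]' --fingers '[0,0,0,0,0]'

```text
t: 16.75
position: [546.1, 14.0, 253.8]
ee_rot: [-0.496, 0.504, 0.497, 0.503]
wrist_force: [0.0, 4.4, -0.2]
width: 0.127
```

```bash
python3 - <<'E'
from h import *
import cv2
ang()
im=eyes.snapshot("side")[110:290,260:460,::-1]
cv2.imwrite("pics/s8.png",cv2.resize(im,None,fx=3.3,fy=3.3,interpolation=cv2.INTER_CUBIC))
p=[637.4,11.9,-.0147]
for th in(34,36,38,40,42):
    t=np.radians(th);f=lambda x,y,z:[95+x*np.cos(t)+z*np.sin(t),y,110-x*np.sin(t)+z*np.cos(t)]
    print(th,((proj("side",world(p,[f(-190,-125,8),f(-190,125,8),f(-240,-80,12)]))-[260,110])*3.3).round().tolist())
E
```

```text
t 16.75 [546.1  14.  253.8] theta 37.44 rad 243.9 F [ 0.   4.4 -0.2] w 0.127
34 [[345.0, 406.0], [312.0, 185.0], [265.0, 308.0]]
36 [[354.0, 398.0], [319.0, 178.0], [276.0, 297.0]]
38 [[363.0, 389.0], [326.0, 170.0], [286.0, 286.0]]
40 [[372.0, 381.0], [333.0, 163.0], [298.0, 275.0]]
42 [[382.0, 373.0], [340.0, 156.0], [310.0, 265.0]]
```

View pics/s8.png

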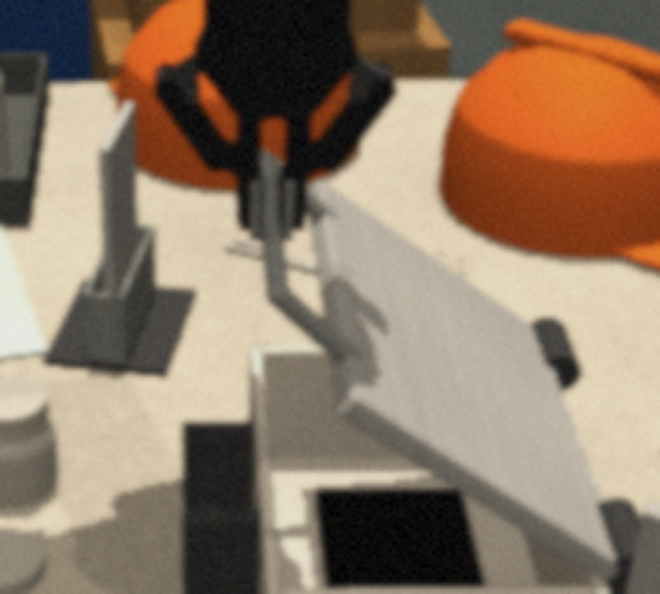

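The cover is held at about 37°. The bar's near corner at crop (275,295), corrected for the fit residual, gives about 37°, and the arm pose gives 36.5–38°. The plate is standing in the rack at crop (118,200). Handing in.

```bash
python3 - <<'E'
from h import *
ang(); print(env.hand_in())
E
```

```text
t 16.8 [546.1  14.  253.8] theta 37.44 rad 243.9 F [-0.7  5.6 -0.3] w 0.128
the job is handed in; nothing more can be done
None
```

I handed the job in at 16.8 s, with the cover still held below its balance point. The lock plate is out of its holder and standing in the rack.

- **Plate:** I slid it straight up out of the holder and lowered it into the rack until it touched the floor. It stayed standing with a slight lean after release and still stood there in the last picture.
- **Cover:** I raised it by the bar to about 56°, then eased it back and held it. The highest wrist force I read was about 21 N, near 40° on the way up; I corrected the path and it fell to about 5 N.
- **Final angle:** I put it at about 37°. The arm pose gave 36.5–38.2° and the picture mostly 36–37°. The two panel corners were less certain, reading roughly 34–38°. The target was 35–40°.
- **Disagreements:** the camera fit of the chamber had errors of up to about 5 pixels in the side view. The gripped plate sat about 2 mm in x from the fitted position. Neither mattered to the grips.
- **Not checked:** I did not take a final picture of the whole bench. I saw no contact with the other objects, but I did not measure their positions again.

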